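# Roll the collet holder home onto its parking mark

### The job

Slowly roll the brass collet holder along the countertop, pushing with the fingertips and never gripping or lifting it or letting it run away, up to the stop, and go on until it has pushed the stiff sliding bar fully home. Keep it pressed against the home bar for about a second, firmly but gently (12 to 14 N or so; over 20 N dents the brass), then ease off and leave it lying still against the bar, where its axis is over the inlaid line. Leave the other things on the counter as they are.

Things in the scene. Friction and masses are not known exactly. Their poses are not given: they have to be found in the camera images.
- holder: loose polished brass cylinder lying on the countertop: barrel 40 mm diameter, 90 mm long, tapered nose (18 mm) at +y, thin shank (14 mm) at -y. 0.3 to 0.55 kg, friction about 0.35, rolls easily, stops soon when let go. Origin: middle of the barrel on its axis, 20 mm up; y is the cylinder axis; a small dark cross hole (own z) points up at the start. Starts 65 to 125 mm short of the bar, nearly parallel
- stop_bar: steel bar 12 mm thick, 104 wide, 8 to 36 mm above the counter, on two rods in a fixed aluminium block. Origin on the counter below the middle of its flat front face; x into the block, the way the holder rolls; y along the face. Slides stiffly along x (4 N), stays where left. Home is a hard stop 8 to 28 mm further in, not measured: force then rises steeply; the holder's axis is then over the dark inlaid line
- slip: bystander, loose: grey arkansas slip 75 x 25 x 10 mm lying flat beside the holder's path; origin at the centre of its underside
- nib_tool: bystander, loose: steel nib seating tool, a rod 115 mm long and 13 mm thick lying on the other side of the path; origin near its middle on the counter, x along it
- bottle: bystander, loose: capped cobalt glass sample bottle, 42 mm diameter, 69 mm high; origin at the centre of its underside
- pen: bystander, loose: white ebonite pen body, 13 mm diameter and 122 mm long, lying on a small wooden pen rest; origin on its axis at the middle, x along it
- loupe: bystander, loose: black loupe, 40 mm diameter, 34 mm high; origin at the centre of its underside
Things that resemble listed ones, but are neither listed nor needed, are in the scene too. What is shaped like the holder but green is not meant.

How it is judged:
By the outcome, as a careful person would: the job done as asked, in the order asked, and still so for the second after the job is handed in, with the robot touching nothing.
It also fails if it takes over 54 s, if anything falls off the work surface, if the arm or the gripper's body presses on something with over 40 N, if the wrist force passes 120 N, or if a joint passes its speed limit or range.

### The arm

A 7-joint arm with a two-finger parallel gripper is mounted at the origin on the work surface. World frame = base frame: x ahead of the robot, y to its left, z up, the work surface at z = 0. Lengths are in mm, angles in rad, forces in N, time in s.
With the tool pointing down it reaches from about 400 to 850 mm from the base axis. Payload 10.4 kg.
Tool frame: the origin (TCP) lies midway between the tips of the shut fingers; the grasp point (between the pads) lies 19 mm behind it; z points along the fingers, y is the line along which they close (so a half turn about z gives the same grasp; the last joint's range is limited). The gripper opens to 87 mm and grips with 3 to 60 N. Pads are 19 mm wide; open, the fingers measure 117 mm over their backs; the gripper's body (75 mm by 190 mm) begins 51 mm behind the grasp point.
Start: joints at [1.108, 0.332, -0.065, 1.46, 0.022, 1.35, -0.088], TCP at [266.123, -565.536, 222.576] pointing down, gripper open.
Joint ranges: [-2.6, 2.6], [-0.5, 2.12], [-1.47, 1.34], [0.16, 2.42], [-1.27, 4.41], [0.06, 2.06], [-2.6, 2.6]. Speed limits (rad/s): [2.22, 2.22, 2.79, 2.79, 3.14, 3.14, 3.14].

### API

Orientations are given as a unit quaternion [w, x, y, z].
In Python, from station import * gives the robot as it stands. The module is installed in compiled form; this text tells all that it offers.
- The arm moves only by the tool drive_tool, never from a script. Its arguments are lists of equal length, an entry for each row: "linear": the shift along the world's x, y, z in cm, a list of three; "turn": the turn about the world's z in rad; "gripper": the opening in per cent of the stroke, from 0 (shut) to 100 (fully open). A call has 1 to 12 rows; each row is the pose to reach, as a shift and turn from the pose commanded when the call began; what a row does not reach only later rows make up. A row lasts 1/10 s, in which the tool goes at most 50 mm and 8.59 degrees, less where a joint would pass 70% of its speed; a pose out of reach is approached as far as the arm can. A call with a gripper value outside its range is refused whole. The fingers move at their own pace and stop on an object; "squeeze" is the grip in N (left out, the last holds). Time passes only in rows, so rows that repeat a pose let the fingers close. It gives the time, the measured TCP pose, the force, the opening and the grip force at its end, in the units of the state.
- get_obs(): the state, without advancing time (a new reading comes with each control period).
- camera(name): name is "side" or "top"; returns a dict with "image" (400x640x3 uint8, blue, green, red), "fx", "fy", "cx", "cy" (pixels), "position" and "orientation" of the camera in the world. Camera axes: x right, y down, z forward; pixel columns grow to the right and rows downward; lengths in mm; the calibration is good to about 2 mm. A picture is of the moment at which its call begins. There is no depth.
- sign_off(): hands the job in; it is judged then, once.
Trained networks look in a picture, given as the dict that the camera call returned (one of the last four; its "shot" number tells which), for a name from the list of things; names that differ only in an ending like _2 or _b are one class to them, and where a whole thing is asked for, a point or a joint stands for the part that bears it (a point fixed in the world has none). Each returns a list of dicts, best first, with "confidence" (0 to 1); they miss things now and then, are a little off and sometimes report something else, mostly with a low value. They report only what shows in the picture. A call takes as long as a camera call. They do not tell look-alikes from the thing itself.
- find_in(label, picture): "rect" ([left, top, width, height] in pixels, round what is visible of it).
- outline_of(label, picture): "region" (400x640 bool, what is visible of it) and "rect" ([left, top, width, height] in pixels, round what is visible of it).
The state is a dict: "time": time; "joint_pos": joint angles; "joint_velocities": joint speeds; "joint_efforts": joint torques, N m; "ee_pos": TCP position; "tcp_rot": TCP orientation; "ft_force": force on the tool from outside, world axes, zero at the start; "ft_torque": the same for the moment, N m; "opening": opening from 0.0 (shut) to 1.0 (fully open); "gripper_force": force on a finger pad.
Only numpy, scipy, OpenCV 4.12 (cv2) and the standard library are available. Lean on these libraries where they do the work, as an engineer would, in place of code of your own. Each camera call takes 0.05 s, during which the arm holds its last target. There are 200 camera calls.

## Working session

There is one attempt and no reset: what is moved stays moved. The work goes in short steps, Python scripts to look and compute and a tool call to move; the robot and the scene stay as the last step left them, time stands still between calls to the robot, and variables do not carry over. Pictures are saved under pics/ and viewed, at most 10 in all, crops included, and the job is handed in when it is done.

Besides the shell and the picture viewer there is one more tool, called after "Request:" as name(argument=value, ...) on one line, values as JSON. drive_tool: Moves the arm, as the interface text tells. Its arguments: {"type":"object","properties":{"linear":{"type":"array","items":{"type":"array","items":{"type":"number"}}},"turn":{"type":"array","items":{"type":"number"}},"gripper":{"type":"array","items":{"type":"number"}},"squeeze":{"type":"number"}},"required":["linear","turn","gripper"]}

```bash
mkdir -p pics; cat > h.py <<'E'
from station import *
import numpy as np, cv2
from scipy.spatial.transform import Rotation as R
def ray(p,u,v,z):
    q=p["orientation"]; M=R.from_quat([q[1],q[2],q[3],q[0]]).as_matrix()
    d=M@np.array([(u-p["cx"])/p["fx"],(v-p["cy"])/p["fy"],1]); o=np.array(p["position"])
    return o+d*(z-o[2])/d[2]
def proj(p,X):
    q=p["orientation"]; M=R.from_quat([q[1],q[2],q[3],q[0]]).as_matrix()
    c=M.T@(np.array(X)-np.array(p["position"])); return c[0]/c[2]*p["fx"]+p["cx"],c[1]/c[2]*p["fy"]+p["cy"]
def st():
    o=get_obs(); print(round(o["time"],2),np.round(o["ee_pos"],1),np.round(o["tcp_rot"],3),np.round(o["ft_force"],1),round(o["opening"],2))
E
python3 - <<'E'
from h import *
st()
for n in("top","side"):
    p=camera(n); cv2.imwrite(f"pics/{n}0.png",p["image"]); print(n,p["position"],p["orientation"],p["fx"])
    for l in["holder","stop_bar","slip","nib_tool","bottle","pen","loupe"]:
        for r in outline_of(l,p)[:3]:
            m=r["region"].astype(np.uint8); (c,s,a)=cv2.minAreaRect(cv2.findNonZero(m))
            print(l,round(r["confidence"],2),np.round(c),np.round(s),round(a),np.round(ray(p,*c,15)))
E
```

```text
0.0 [ 265.9 -565.2  221.7] [-0.001  0.976  0.218 -0.   ] [ 0.6  1.  -0.6] 1.0
top [399.57665262  51.20838169 962.56965374] [-0.08217828  0.734254   -0.66996189  0.07258691] 371.5038746106286
holder 0.75 [348. 243.] [16. 50.] 19 [506.  -9.  15.]
holder 0.57 [407. 291.] [18. 50.] 65 [ 402. -163.   15.]
stop_bar 0.55 [300. 223.] [17. 41.] 23 [547. 120.  15.]
stop_bar 0.36 [298. 287.] [46.  6.] 42 [387. 107.  15.]
slip 0.63 [343. 182.] [27. 10.] 41 [667.  16.  15.]
bottle 0.51 [200. 159.] [23. 15.] 45 [694. 405.  15.]
pen 0.57 [194. 240.] [47.  6.] 63 [478. 385.  15.]
loupe 0.56 [469. 172.] [15. 18.] 90 [ 725. -314.   15.]
side [ 485.34862723 -605.29918139  579.35250321] [-0.4399873   0.89380327 -0.08058425  0.03214123] 374.8530352655294
holder 0.83 [286. 242.] [57. 19.] 4 [503.  -6.  15.]
holder 0.68 [238. 308.] [61. 24.] 51 [ 401. -162.   15.]
stop_bar 0.64 [297. 204.] [44. 17.] 4 [542. 123.  15.]
slip 0.65 [358. 230.] [11. 27.] 34 [665.   1.  15.]
nib_tool 0.79 [232. 220.] [ 6. 40.] 45 [386.  93.  15.]
bottle 0.85 [334. 139.] [24. 13.] 90 [696. 434.  15.]
bottle 0.15 [286. 241.] [56. 20.] 4 [503.  -4.  15.]
loupe 0.65 [440. 352.] [31. 26.] 90 [ 724. -308.   15.]
```

View pics/top0.png

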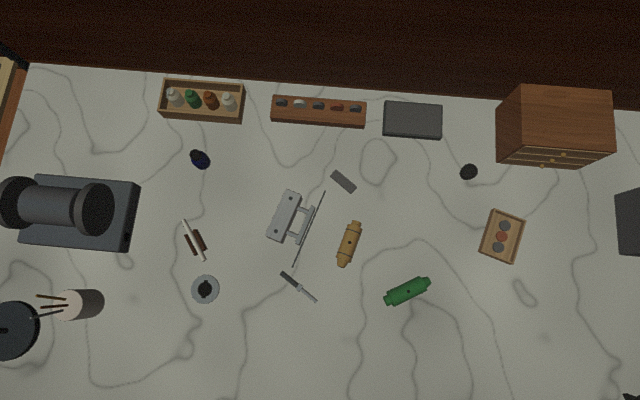

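View pics/side0.png

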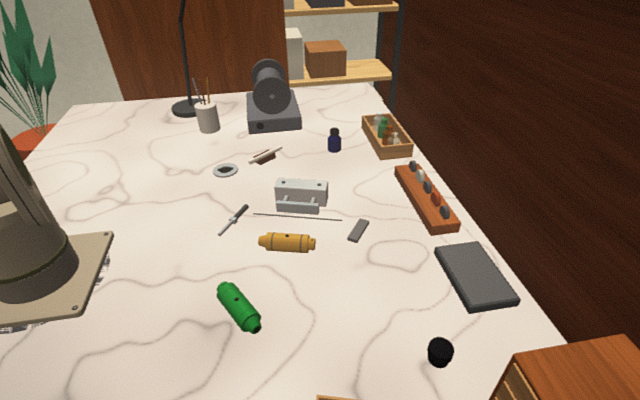

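The top view shows the brass holder at (348,243), the block and bar near (300,223), the line from (324,192) to (294,266), the slip at (343,182) and the nib tool at (298,287). The side view shows the holder at (286,242) and the bar's face near (297,208). The green lookalike is well away from these.

```bash
python3 - <<'E'
from h import *
p=camera("top");q=camera("side")
a=cv2.resize(p["image"][170:310,255:375],None,fx=4,fy=4,interpolation=3)
b=cv2.resize(q["image"][165:265,210:375],None,fx=4,fy=4,interpolation=3)
cv2.imwrite("pics/c1.png",a);cv2.imwrite("pics/c2.png",b)
# line ends
for u,v in((324,192),(294,266)): print(ray(p,u,v,0).round(1))
for u,v in((254,214),(341,220)): print("s",ray(q,u,v,0).round(1))
for n,P in(("t",p),("s",q)):
    r=outline_of("holder",P)
    r=min(r,key=lambda r:abs(r["rect"][1]+r["rect"][3]/2-243)); m=r["region"]
    ys,xs=np.nonzero(m); 
    W=np.array([ray(P,x,y,22)[:2] for x,y in zip(xs,ys)]); c=W.mean(0); e=np.linalg.svd(W-c)[2] if len(W)<3000 else 0
    print(n,c,e[0],np.ptp((W-c)@e[0]),np.ptp((W-c)@e[1]))
E
```

```text
[637.6  64.2   0. ]
[436.7 123.2   0. ]
s [436.1 122.9   0. ]
s [640.   60.8   0. ]
t [503.97713299  -9.66408752] [-0.9625742   0.27101827] 124.48691666453865 39.91976630291236
s [503.82295419 -13.50371553] [ 0.95276932 -0.30369496] 126.16553795356623 59.06375157420064
```

View pics/c1.png

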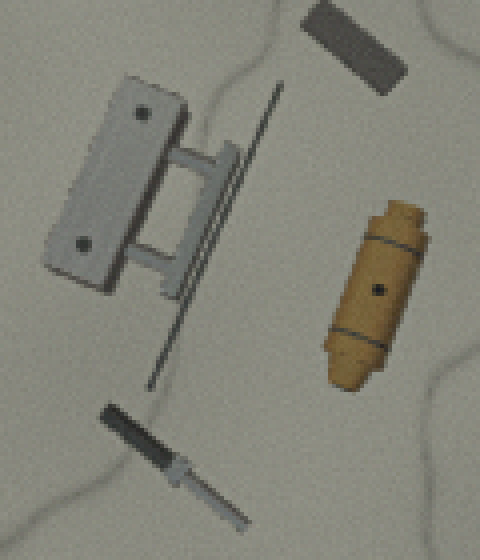

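View pics/c2.png

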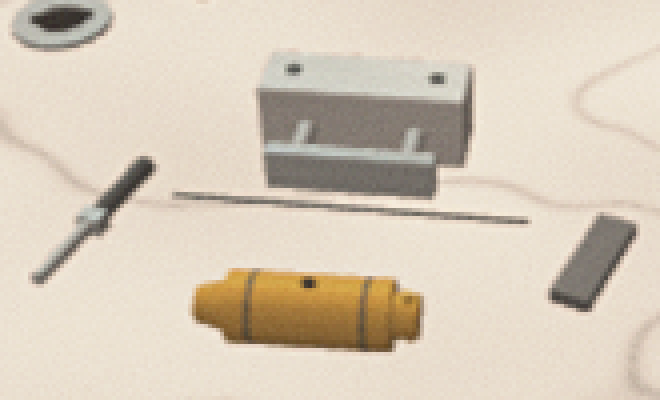

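Request:
drive_tool(linear=[[1, 2.2, 0], [3, 6.5, 0], [5, 11, 0], [7, 15.5, 0], [9, 20, 0], [11, 24.5, 0], [13, 29, 0], [15, 33.5, 0], [17, 38, 0], [19, 42.5, 0], [21, 47, 0], [22.5, 51, 0]], turn=[0.04, 0.11, 0.18, 0.25, 0.32, 0.39, 0.46, 0.53, 0.6, 0.68, 0.76, 0.843], gripper=[50, 50, 50, 50, 50, 50, 50, 50, 50, 50, 50, 50])

```text
time: 2.2
ee_pos: [491.9, -53.0, 223.0]
tcp_rot: [0.0, 0.8, 0.6, 0.0]
ft_force: [0.2, -0.4, 0.1]
opening: 0.504
gripper_force: 0.0
```

Request:
drive_tool(linear=[[0, 0, -3], [0, 0, -7], [0, 0, -11], [0, 0, -14], [0, 0, -17], [0, 0, -19], [0, 0, -20], [0, 0, -20.6], [0, 0, -21], [0, 0, -21]], turn=[0, 0, 0, 0, 0, 0, 0, 0, 0, 0], gripper=[50, 50, 50, 50, 50, 50, 50, 50, 50, 50])

```text
time: 3.2
ee_pos: [491.5, -55.6, 12.9]
tcp_rot: [0.0, 0.801, 0.598, 0.0]
ft_force: [-0.1, -0.5, -0.4]
opening: 0.5
gripper_force: 0.0
```

```bash
python3 - <<'E'
from h import *
st()
p=camera("top");q=camera("side")
a=cv2.resize(p["image"][170:310,255:395],None,fx=4,fy=4,interpolation=3)
b=cv2.resize(q["image"][165:305,210:375],None,fx=3.4,fy=4,interpolation=3)[:560]
cv2.imwrite("pics/d.png",cv2.resize(np.hstack([a[:,:],b]),(800,400)))
for u,v in((313,206),(298,244.5)): print(ray(p,u,v,36))
E
```

```text
3.2 [491.5 -55.6  12.9] [0.    0.801 0.598 0.   ] [-0.1 -0.5 -0.4] 0.5
[589.54634556  88.38375975  36.        ]
[488.68119314 116.23293611  36.        ]
```

View pics/d.png

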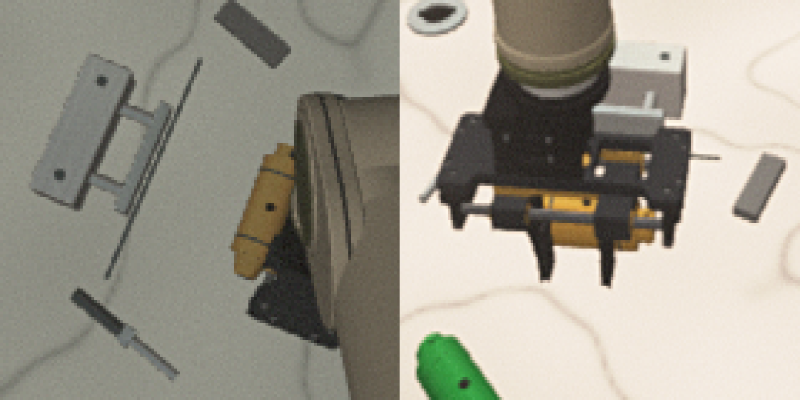

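The fingers stand behind the holder and centred on it: in the side half of the picture the tips are at (545,275) and (607,280). Neither finger is touching the holder or anything else.

Request:
drive_tool(linear=[[0.04, 0.14, 0], [0.09, 0.3, 0], [0.14, 0.48, 0], [0.2, 0.66, 0], [0.25, 0.84, 0], [0.3, 1.0, 0], [0.35, 1.16, 0], [0.4, 1.32, 0], [0.45, 1.5, 0], [0.51, 1.7, 0], [0.57, 1.9, 0], [0.63, 2.1, 0]], turn=[0, 0, 0, 0, 0, 0, 0, 0, 0, 0, 0, 0], gripper=[50, 50, 50, 50, 50, 50, 50, 50, 50, 50, 50, 50])

```text
time: 4.5
ee_pos: [497.5, -34.4, 12.6]
tcp_rot: [0.0, 0.801, 0.598, 0.0]
ft_force: [0.2, 0.3, 0.3]
opening: 0.499
gripper_force: 0.1
```

```bash
cat >> h.py <<'E'
def look(c0):
    for n in("top","side"):
        P=camera(n); rs=outline_of("holder",P)
        for r in rs:
            ys,xs=np.nonzero(r["region"]); m=P["image"][r["region"]].mean(0)
            if m[1]>m[2]: continue
            W=np.array([ray(P,x,y,22)[:2] for x,y in zip(xs,ys)]); c=W.mean(0); e=np.linalg.svd(W-c,full_matrices=False)[2]
            d=c-np.array([537.6,92.75]); print(n,round(r["confidence"],2),c.round(1),"ang",round(np.degrees(np.arctan(e[0,1]/e[0,0])),1),"to line",round(-d@[.287,.958],1),"len",np.ptp((W-c)@e[0]).round())
E
python3 - <<'E'
from h import *
st();look(0)
E
```

```text
4.5 [497.5 -34.4  12.6] [0.    0.801 0.598 0.   ] [0.2 0.3 0.3] 0.5
top 0.79 [493.4  11.8] ang -12.4 to line 90.2 len 88.0
side 0.81 [512.1 -16.3] ang -17.1 to line 111.8 len 124.0
```

Request:
drive_tool(linear=[[0.06, 0.19, 0], [0.11, 0.38, 0], [0.17, 0.57, 0], [0.23, 0.76, 0], [0.28, 0.95, 0], [0.34, 1.14, 0], [0.4, 1.33, 0], [0.45, 1.52, 0], [0.51, 1.71, 0], [0.57, 1.9, 0], [0.63, 2.1, 0], [0.68, 2.28, 0]], turn=[0, 0, 0, 0, 0, 0, 0, 0, 0, 0, 0, 0], gripper=[50, 50, 50, 50, 50, 50, 50, 50, 50, 50, 50, 50])

```text
time: 5.9
ee_pos: [504.3, -11.6, 12.6]
tcp_rot: [0.0, 0.801, 0.598, 0.0]
ft_force: [-0.1, -0.8, -0.0]
opening: 0.499
gripper_force: 0.1
```

```bash
python3 - <<'E'
from h import *
st();look(0)
q=camera("side");p=camera("top")
a=cv2.resize(p["image"][170:310,255:395],(400,400),interpolation=3)
b=cv2.resize(q["image"][165:305,210:350],(400,400),interpolation=3)
cv2.imwrite("pics/e.png",np.hstack([a,b]))
E
```

```text
5.9 [504.3 -11.6  12.6] [0.    0.801 0.598 0.   ] [-0.1 -0.8 -0. ] 0.5
top 0.51 [497.8  37.6] ang -10.4 to line 64.3 len 75.0
side 0.86 [520.9   7.2] ang -15.6 to line 86.7 len 123.0
side 0.16 [662.7  -4.8] ang 55.9 to line 57.6 len 82.0
```

View pics/e.png

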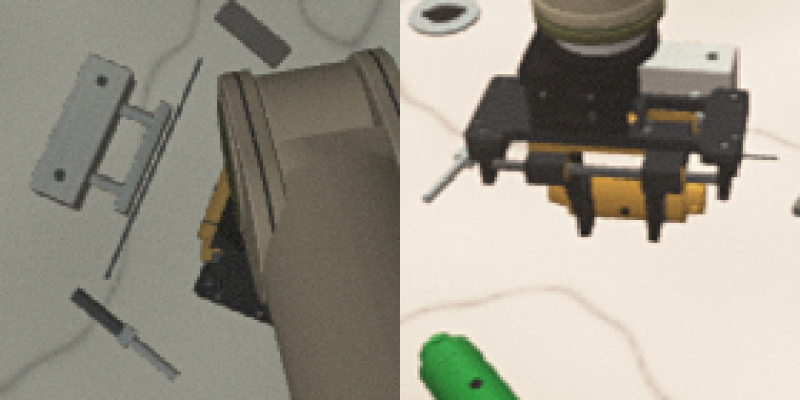

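The holder is rolling with the fingers. The cross hole has turned to the rear at (627,210), and the other things are where they were.

Request:
drive_tool(linear=[[0.04, 0.14, 0], [0.1, 0.32, 0], [0.16, 0.52, 0], [0.22, 0.72, 0], [0.28, 0.92, 0], [0.34, 1.12, 0], [0.4, 1.32, 0], [0.46, 1.52, 0], [0.52, 1.72, 0], [0.57, 1.9, 0], [0.62, 2.06, 0], [0.66, 2.2, 0]], turn=[0, 0, 0, 0, 0, 0, 0, 0, 0, 0, 0, 0], gripper=[50, 50, 50, 50, 50, 50, 50, 50, 50, 50, 50, 50])

```text
time: 7.4
ee_pos: [510.9, 10.4, 12.6]
tcp_rot: [0.0, 0.801, 0.598, 0.0]
ft_force: [-0.8, 0.5, -0.2]
opening: 0.499
gripper_force: 0.1
```

Request:
drive_tool(linear=[[0.04, 0.14, 0], [0.1, 0.32, 0], [0.16, 0.52, 0], [0.22, 0.72, 0], [0.28, 0.92, 0], [0.34, 1.12, 0], [0.4, 1.32, 0], [0.46, 1.52, 0], [0.52, 1.72, 0], [0.57, 1.9, 0], [0.62, 2.06, 0], [0.66, 2.2, 0]], turn=[0, 0, 0, 0, 0, 0, 0, 0, 0, 0, 0, 0], gripper=[50, 50, 50, 50, 50, 50, 50, 50, 50, 50, 50, 50])

```text
time: 8.6
ee_pos: [517.5, 32.4, 12.6]
tcp_rot: [0.0, 0.801, 0.598, 0.0]
ft_force: [-0.2, -0.2, 0.0]
opening: 0.5
gripper_force: 0.1
```

```bash
python3 - <<'E'
from h import *
st();look(0)
E
```

```text
8.6 [517.5  32.4  12.6] [0.    0.801 0.598 0.   ] [-0.2 -0.2  0. ] 0.5
side 0.63 [533.6  54.6] ang -18.5 to line 37.7 len 123.0
```

Request:
drive_tool(linear=[[0.03, 0.1, 0], [0.06, 0.21, 0], [0.1, 0.32, 0], [0.13, 0.44, 0], [0.17, 0.56, 0], [0.2, 0.68, 0], [0.24, 0.8, 0], [0.28, 0.92, 0], [0.31, 1.03, 0], [0.34, 1.14, 0], [0.37, 1.24, 0], [0.4, 1.33, 0]], turn=[0, 0, 0, 0, 0, 0, 0, 0, 0, 0, 0, 0], gripper=[50, 50, 50, 50, 50, 50, 50, 50, 50, 50, 50, 50])

```text
time: 10.0
ee_pos: [521.5, 45.7, 12.6]
tcp_rot: [0.0, 0.801, 0.598, 0.0]
ft_force: [-0.6, 1.2, -0.3]
opening: 0.503
gripper_force: 0.1
```

Request:
drive_tool(linear=[[0.02, 0.07, 0], [0.04, 0.14, 0], [0.06, 0.21, 0], [0.08, 0.28, 0], [0.1, 0.35, 0], [0.12, 0.42, 0], [0.14, 0.48, 0], [0.16, 0.54, 0], [0.18, 0.6, 0], [0.2, 0.66, 0], [0.22, 0.72, 0], [0.24, 0.78, 0]], turn=[0, 0, 0, 0, 0, 0, 0, 0, 0, 0, 0, 0], gripper=[50, 50, 50, 50, 50, 50, 50, 50, 50, 50, 50, 50])

```text
time: 11.2
ee_pos: [523.2, 51.8, 12.4]
tcp_rot: [0.0, 0.802, 0.598, -0.001]
ft_force: [-3.2, -7.5, 3.2]
opening: 0.5
gripper_force: 3.6
```

```bash
python3 - <<'E'
from h import *
st();look(0)
q=camera("side")
cv2.imwrite("pics/f.png",cv2.resize(q["image"][165:265,210:370],(800,500),interpolation=3))
E
```

```text
11.2 [523.2  51.8  12.4] [ 0.     0.802  0.598 -0.001] [-3.2 -7.5  3.2] 0.5
side 0.87 [532.6  74.5] ang -19.7 to line 18.9 len 127.0
```

View pics/f.png

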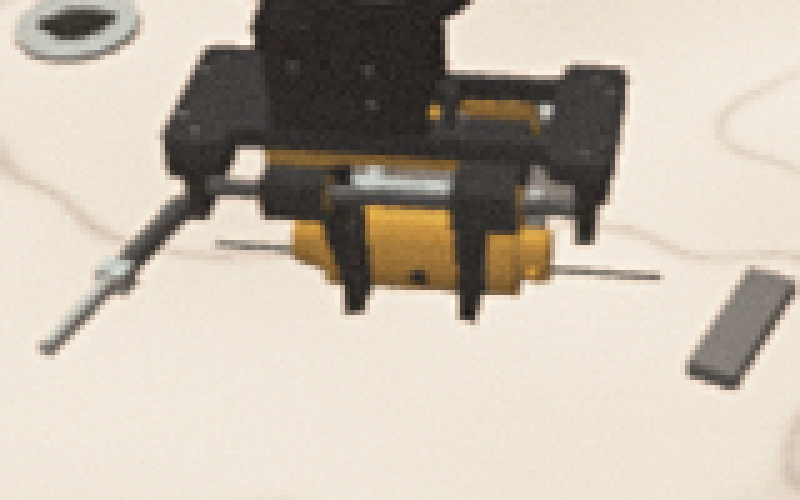

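The holder is against the bar: the barrel sits at (420,260) with the bar behind it, and the line shows on both sides. Horizontal force is about 8 N at roughly 4 N/mm compliance. I'll continue in small steps.

Request:
drive_tool(linear=[[0.01, 0.04, 0], [0.02, 0.08, 0], [0.04, 0.12, 0], [0.05, 0.16, 0], [0.06, 0.2, 0], [0.07, 0.24, 0], [0.08, 0.28, 0], [0.1, 0.32, 0], [0.11, 0.36, 0], [0.12, 0.4, 0], [0.13, 0.44, 0], [0.14, 0.48, 0]], turn=[0, 0, 0, 0, 0, 0, 0, 0, 0, 0, 0, 0], gripper=[50, 50, 50, 50, 50, 50, 50, 50, 50, 50, 50, 50])

```text
time: 12.65
ee_pos: [524.7, 56.6, 12.4]
tcp_rot: [0.0, 0.802, 0.598, -0.001]
ft_force: [-4.2, -6.8, 3.3]
opening: 0.503
gripper_force: 3.5
```

```bash
python3 - <<'E'
from h import *
st();look(0)
E
```

```text
12.65 [524.7  56.6  12.4] [ 0.     0.802  0.598 -0.001] [-4.2 -6.8  3.3] 0.5
side 0.95 [536.6  79.5] ang -19.7 to line 12.9 len 126.0
```

Request:
drive_tool(linear=[[0.01, 0.04, 0], [0.02, 0.08, 0], [0.04, 0.12, 0], [0.05, 0.16, 0], [0.06, 0.2, 0], [0.07, 0.24, 0], [0.08, 0.28, 0], [0.1, 0.32, 0], [0.11, 0.36, 0], [0.12, 0.4, 0]], turn=[0, 0, 0, 0, 0, 0, 0, 0, 0, 0], gripper=[50, 50, 50, 50, 50, 50, 50, 50, 50, 50])

```text
time: 13.85
ee_pos: [525.9, 60.6, 12.4]
tcp_rot: [0.0, 0.802, 0.598, -0.001]
ft_force: [-3.4, -6.2, 2.7]
opening: 0.497
gripper_force: 3.4
```

Request:
drive_tool(linear=[[0.01, 0.03, 0], [0.02, 0.06, 0], [0.03, 0.09, 0], [0.04, 0.12, 0], [0.05, 0.15, 0], [0.05, 0.18, 0], [0.06, 0.2, 0]], turn=[0, 0, 0, 0, 0, 0, 0], gripper=[50, 50, 50, 50, 50, 50, 50])

```text
time: 14.55
ee_pos: [526.6, 62.6, 12.4]
tcp_rot: [0.0, 0.802, 0.598, -0.001]
ft_force: [-2.5, -5.8, 2.9]
opening: 0.497
gripper_force: 3.4
```

Request:
drive_tool(linear=[[0.01, 0.02, 0], [0.01, 0.04, 0], [0.02, 0.06, 0], [0.02, 0.08, 0], [0.03, 0.1, 0], [0.03, 0.1, 0]], turn=[0, 0, 0, 0, 0, 0], gripper=[50, 50, 50, 50, 50, 50])

```text
time: 15.15
ee_pos: [526.9, 63.6, 12.4]
tcp_rot: [0.0, 0.802, 0.598, -0.001]
ft_force: [-3.3, -5.4, 2.0]
opening: 0.498
gripper_force: 3.3
```

Request:
drive_tool(linear=[[0.01, 0.02, 0], [0.01, 0.04, 0], [0.02, 0.06, 0], [0.02, 0.08, 0], [0.03, 0.1, 0], [0.03, 0.1, 0]], turn=[0, 0, 0, 0, 0, 0], gripper=[50, 50, 50, 50, 50, 50])

```text
time: 15.75
ee_pos: [527.3, 64.6, 12.4]
tcp_rot: [0.0, 0.802, 0.598, -0.001]
ft_force: [-2.6, -4.4, 3.0]
opening: 0.502
gripper_force: 3.3
```

Request:
drive_tool(linear=[[0.01, 0.02, 0], [0.01, 0.04, 0], [0.02, 0.06, 0], [0.02, 0.08, 0], [0.03, 0.1, 0], [0.03, 0.1, 0]], turn=[0, 0, 0, 0, 0, 0], gripper=[50, 50, 50, 50, 50, 50])

```text
time: 16.35
ee_pos: [527.4, 65.3, 12.4]
tcp_rot: [0.0, 0.802, 0.598, -0.001]
ft_force: [-3.2, -6.8, 3.2]
opening: 0.5
gripper_force: 3.8
```

Request:
drive_tool(linear=[[0.01, 0.02, 0], [0.01, 0.04, 0], [0.01, 0.05, 0], [0.01, 0.05, 0]], turn=[0, 0, 0, 0], gripper=[50, 50, 50, 50])

```text
time: 16.75
ee_pos: [527.4, 65.4, 12.4]
tcp_rot: [0.001, 0.802, 0.598, -0.001]
ft_force: [-3.5, -8.8, 3.5]
opening: 0.499
gripper_force: 4.5
```

Request:
drive_tool(linear=[[0.01, 0.02, 0], [0.01, 0.04, 0], [0.01, 0.05, 0], [0.01, 0.05, 0]], turn=[0, 0, 0, 0], gripper=[50, 50, 50, 50])

```text
time: 17.15
ee_pos: [527.4, 65.5, 12.3]
tcp_rot: [0.001, 0.802, 0.597, -0.002]
ft_force: [-5.3, -9.5, 4.7]
opening: 0.499
gripper_force: 5.2
```

```bash
python3 - <<'E'
from h import *
st();look(0)
q=camera("side")
cv2.imwrite("pics/g.png",cv2.resize(q["image"][165:265,210:370],(800,500),interpolation=3))
E
```

```text
17.15 [527.4  65.5  12.3] [ 0.001  0.802  0.597 -0.002] [-5.3 -9.5  4.7] 0.5
side 0.65 [536.1  89.9] ang -20.3 to line 3.2 len 125.0
```

View pics/g.png

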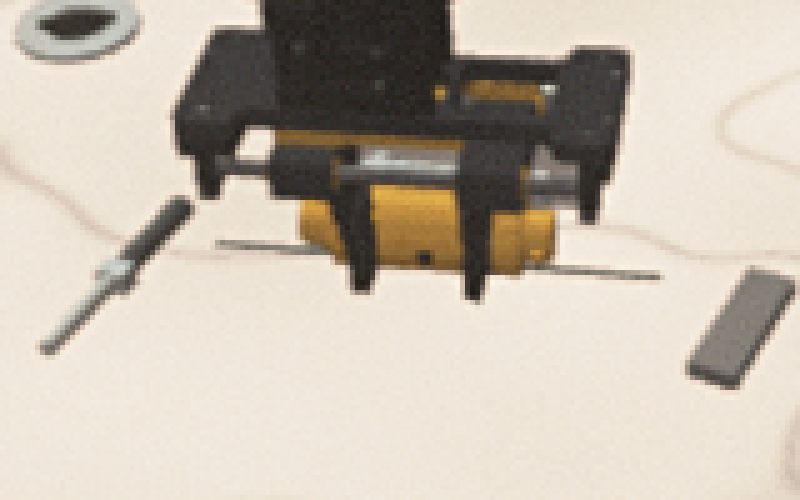

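The bar is home. The fingers have stopped moving forward while the force climbs, and the line meets the holder at both ends ((310,248) and (530,268)), under its axis. Next I'll raise the press to about 13–14 N.

Request:
drive_tool(linear=[[0.01, 0.03, 0], [0.02, 0.06, 0], [0.03, 0.09, 0], [0.03, 0.09, 0]], turn=[0, 0, 0, 0], gripper=[50, 50, 50, 50])

```text
time: 17.8
ee_pos: [527.4, 65.7, 12.2]
tcp_rot: [0.001, 0.802, 0.597, -0.002]
ft_force: [-6.1, -11.3, 5.8]
opening: 0.5
gripper_force: 6.5
```

Request:
drive_tool(linear=[[0.01, 0.02, 0], [0.01, 0.04, 0], [0.01, 0.04, 0], [0.01, 0.04, 0], [0.01, 0.04, 0], [0.01, 0.04, 0]], turn=[0, 0, 0, 0, 0, 0], gripper=[50, 50, 50, 50, 50, 50])

```text
time: 18.4
ee_pos: [527.4, 65.7, 12.2]
tcp_rot: [0.001, 0.802, 0.597, -0.003]
ft_force: [-6.5, -13.4, 6.1]
opening: 0.499
gripper_force: 7.0
```

```bash
python3 -c "
from h import *
st()"
```

```text
18.4 [527.4  65.7  12.2] [ 0.001  0.802  0.597 -0.003] [ -6.5 -13.4   6.1] 0.5
```

Request:
drive_tool(linear=[[0, 0, 0], [0, 0, 0], [0, 0, 0], [0, 0, 0], [0, 0, 0], [0, 0, 0]], turn=[0, 0, 0, 0, 0, 0], gripper=[50, 50, 50, 50, 50, 50])

```text
time: 19.0
ee_pos: [527.4, 65.7, 12.2]
tcp_rot: [0.001, 0.802, 0.597, -0.003]
ft_force: [-6.6, -12.8, 7.4]
opening: 0.499
gripper_force: 7.0
```

Request:
drive_tool(linear=[[0, 0, 0], [0, 0, 0], [0, 0, 0], [0, 0, 0], [0, 0, 0], [0, 0, 0]], turn=[0, 0, 0, 0, 0, 0], gripper=[50, 50, 50, 50, 50, 50])

```text
time: 19.6
ee_pos: [527.4, 65.7, 12.2]
tcp_rot: [0.001, 0.802, 0.597, -0.003]
ft_force: [-7.4, -13.2, 6.6]
opening: 0.502
gripper_force: 7.0
```

Request:
drive_tool(linear=[[-0.01, -0.03, 0], [-0.02, -0.06, 0], [-0.03, -0.09, 0], [-0.03, -0.12, 0], [-0.04, -0.15, 0], [-0.05, -0.18, 0], [-0.06, -0.21, 0], [-0.07, -0.24, 0], [-0.08, -0.27, 0], [-0.09, -0.3, 0], [-0.1, -0.33, 0], [-0.11, -0.36, 0]], turn=[0, 0, 0, 0, 0, 0, 0, 0, 0, 0, 0, 0], gripper=[50, 50, 50, 50, 50, 50, 50, 50, 50, 50, 50, 50])

```text
time: 20.8
ee_pos: [527.2, 65.4, 12.4]
tcp_rot: [0.0, 0.801, 0.598, -0.0]
ft_force: [-1.3, -4.9, 0.3]
opening: 0.497
gripper_force: 2.4
```

Request:
drive_tool(linear=[[-0.01, -0.04, 0], [-0.03, -0.09, 0], [-0.04, -0.14, 0], [-0.06, -0.2, 0], [-0.08, -0.27, 0], [-0.11, -0.36, 0], [-0.15, -0.5, 0], [-0.21, -0.7, 0], [-0.3, -1.0, 0], [-0.4, -1.35, 0], [-0.52, -1.75, 0], [-0.65, -2.2, 0]], turn=[0, 0, 0, 0, 0, 0, 0, 0, 0, 0, 0, 0], gripper=[50, 50, 50, 50, 50, 50, 50, 50, 50, 50, 50, 50])

```text
time: 22.0
ee_pos: [520.8, 43.5, 12.6]
tcp_rot: [0.0, 0.801, 0.598, 0.0]
ft_force: [-0.4, 0.5, 0.4]
opening: 0.5
gripper_force: 0.0
```

```bash
python3 -c "
from h import *
st();look(0)"
```

```text
22.0 [520.8  43.5  12.6] [0.    0.801 0.598 0.   ] [-0.4  0.5  0.4] 0.5
top 0.74 [506.8 110.8] ang -1.6 to line -8.5 len 72.0
side 0.63 [534.6  86.1] ang -40.7 to line 7.3 len 111.0
```

Raise the tool and back away to get a clear look.

Request:
drive_tool(linear=[[-0.3, -1, 0], [-0.9, -3, 0], [-0.9, -3, 2], [-0.9, -3, 5], [-0.9, -4, 9], [-1, -8, 13], [-1, -12, 15], [-1, -16, 15], [-1, -20, 15], [-1, -22, 15]], turn=[0, 0, 0, 0, 0, 0, 0, 0, 0, 0], gripper=[50, 50, 50, 50, 50, 50, 50, 50, 50, 50])

```text
time: 23.2
ee_pos: [509.8, -180.9, 162.7]
tcp_rot: [0.001, 0.803, 0.597, -0.0]
ft_force: [-0.3, -0.2, 0.3]
opening: 0.502
gripper_force: 0.0
```

```bash
python3 - <<'E'
from h import *
st();look(0)
q=camera("side");p=camera("top")
a=cv2.resize(p["image"][170:310,255:395],(400,400),interpolation=3)
b=cv2.resize(q["image"][165:265,230:330],(400,400),interpolation=3)
cv2.imwrite("pics/k.png",np.hstack([a,b]))
E
```

```text
23.2 [ 509.8 -180.9  162.7] [ 0.001  0.803  0.597 -0.   ] [-0.3 -0.2  0.3] 0.5
top 0.75 [536.4  95.8] ang -17.9 to line -2.6 len 122.0
side 0.52 [519.5  77. ] ang -17.4 to line 20.2 len 69.0
```

View pics/k.png

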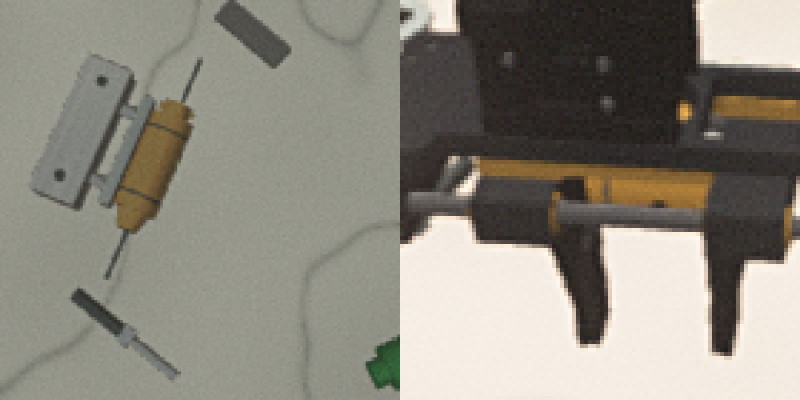

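The top view shows the holder lying flat against the bar at (155,165). The line continues from both of its ends at (185,100) and (128,230), and the slip and nib tool have not moved. The tool is clear of everything.

```bash
python3 -c "
from station import *
print(sign_off())"
```

```text
the job is handed in; nothing more can be done
None
```

I rolled the holder to the stop and pushed the bar home, pressed for about 1.5 s (about 14 N at the fingers), and eased off; it lies against the bar over the inlaid line, and I handed the job in at about 23 s.

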